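# Test three spring catches and tag the stiff one

### The arm

A 6-joint arm with a two-finger parallel gripper is mounted at the origin on the work surface. World frame = base frame: x ahead of the robot, y to its left, z up, the work surface at z = 0. Lengths are in m, angles in rad, forces in N, time in s.
With the tool pointing down it reaches from about 0.3 to 0.875 m from the base axis. Payload 6.4 kg.
Tool frame: the origin (TCP) lies at the very end of the fingers, on their centre line; the grasp point (between the pads) lies 19 mm behind it; z points along the fingers, y is the line along which they close (so a half turn about z gives the same grasp; the last joint's range is limited). The gripper opens to 85 mm and grips with 20 to 120 N. Pads are 22 mm wide; open, the fingers measure 114 mm over their backs; the gripper's body (76 mm by 85 mm) begins 54 mm behind the grasp point. The pads swing forward as they close: fully open they stand 13 mm farther back than shut.
Start: joints at [-1.463, 0.181, 1.607, -0, 1.354, -0.206], TCP at [0.178, -0.547, 0.231] pointing down, gripper open.
Joint ranges: [-2.99, 2.99], [-0.89, 2.07], [0.3, 2.58], [-1.14, 4.28], [0, 2.63], [-3.12, 3.12]. Speed limits (rad/s): [2.57, 2.57, 3.01, 3.14, 3.14, 3.14].

### API

Orientations are given as a unit quaternion [w, x, y, z].
In Python, from rig import manip gives the robot as it stands. The module is installed in compiled form; this text tells all that it offers.
- The arm moves only by the shell command python3 -m creep 'ROWS' [FORCE]. ROWS is text: rows parted by semicolons, each of 7 numbers parted by spaces: the shift along the tool's x, y, z in m, then the turn, a rotation vector about the tool's x, y, z in degrees, then the finger opening in m, from 0 to 0.0854. In form: x y z ax ay az fingers; .... A call has 1 to 8 rows; each row shifts and turns the commanded pose from where the row before left it, along the tool's axes as they then stand; what a row does not reach is not made up. A row lasts 1/10 s, in which the tool goes at most 50 mm and 8.59 degrees, less where a joint would pass 70% of its speed; a pose out of reach is approached as far as the arm can. A call with a gripper value outside its range is refused whole. The fingers move at their own pace and stop on an object; FORCE is the grip in N (left out, the last holds). Time passes only in rows, so rows that do not move let the fingers close. It gives the time, the measured TCP pose, the force, the opening and the grip force at its end, in the units of the state.
- manip.state(): the state, without advancing time (a new reading comes with each control period).
- manip.read_camera(name): name is "side" or "top" or "wrist"; returns the picture (480x640x3 uint8, red, green, blue); there is no depth.
- manip.calibration(name): a dict with "intrinsics" (3x3 intrinsics, pixels), "world_from_camera" (4x4, takes a point from camera to world coordinates). Camera axes: x right, y up, looking along -z (the intrinsics and any distortion apply to the point x, -y, -z); pixel columns grow to the right and rows downward; lengths in m; the calibration is good to about 2 mm. The wrist camera is an equidistant fisheye: a pixel r from the principal point sees the ray r / f radians off the axis. A picture is of the moment at which its call begins: read the wrist's pose just before it. calibration takes no time and is no camera call; for the wrist camera it gives the pose at the moment of the call.
- manip.hand_in(): hands the job in; it is judged then, once.
Trained networks look in the newest picture that a camera, given by its name, has taken for a name from the list of things; names that differ only in an ending like _2 or _b are one class to them, and where a whole thing is asked for, a point or a joint stands for the part that bears it (a point fixed in the world has none). Each returns a list of dicts, best first, with "confidence" (0 to 1); they miss things now and then, are a little off and sometimes report something else, mostly with a low value. They report only what shows in the picture. A call takes as long as a camera call. They do not tell look-alikes from the thing itself.
- manip.spot_in(camera, query): "position" ([x, y, z] in m, in world coordinates, good to about 4 mm: the middle of the surface that is visible of it).
- manip.regions_of(camera, query): "region" (480x640 bool, what is visible of it).
- manip.place_of(camera, query): "position" ([x, y, z] in m, in world coordinates, good to about 4 mm: a listed point, or the origin of a listed thing).
The state is a dict: "time": time; "qpos": joint angles; "qd": joint speeds; "joint_efforts": joint torques, N m; "tool_pos": TCP position; "tool_rot": TCP orientation; "force": force on the tool from outside, world axes, zero at the start; "ft_torque": the same for the moment, N m; "gripper_width": opening from 0.0 (shut) to 1.0 (fully open); "grasp_force": force on a finger pad.
Only numpy, scipy, OpenCV 4.12 (cv2) and the standard library are available. Lean on these libraries where they do the work, as an engineer would, in place of code of your own. Each camera call takes 0.05 s, during which the arm holds its last target. There are 200 camera calls.

### The job

Test the three push catches on the fitting cradle: push each straight down until it clicks and stays in, but ease off once you feel 12 N, and never lean on one with more than 20 N; one of the three is too stiff to click within that limit and must be left out. Then, when both sound catches are clicked in, put the pewter end ring over the tag post behind the stiff catch, lying flat on the bar, and leave everything else on the bench where it is.

Things in the scene. Friction and masses are not known exactly. Their poses are not given: they have to be found in the camera images.
- cradle: fitting cradle: dark hardwood bar fixed to the bench, 150 mm (its x) by 320 mm (its y), top face 45 mm above the bench; origin at the centre of its underside, x points to the row of tag posts, z up. Three round aluminium push catches stand in a row along y nearer its -x edge, three wooden tag posts in a row nearer its +x edge, one straight behind each catch.
- cap_1 (a point): centre of the flat top of push catch 1, a vertical aluminium plunger 28 mm across that stands 18 mm above the bar (63 mm above the bench) when out; it moves with the plunger. Catches are 95 mm apart along the cradle's y. All three look alike; which one is too stiff changes from run to run and can only be felt
- catch_1 (a joint): how far push catch 1 is pushed down, m: 0 out; a sound catch (over-centre spring) pushes back with 5 to 9 N at most, 2 to 3 mm down, then yields, clicks over by itself once past about 5 mm and stays in at about 0.010 when let go; pushed on from there it stiffens by 5 to 8 N per mm, and ends at 0.0135. The too stiff one reaches 12 N about 2 mm down, gains roughly 5 to 8 N per mm after that, never stays in, and springs back to 0 when let go
- post_1 (a point): foot of the tag post that belongs to catch 1, on its axis at the bar's top face (45 mm above the bench), 75 mm behind the catch along the cradle's +x; the post is upright, 12 mm thick, 30 mm high, with a tapered tip
- cap_2 (a point): centre of the flat top of push catch 2, a vertical aluminium plunger 28 mm across that stands 18 mm above the bar (63 mm above the bench) when out; it moves with the plunger. Catches are 95 mm apart along the cradle's y. All three look alike; which one is too stiff changes from run to run and can only be felt
- catch_2 (a joint): how far push catch 2 is pushed down, m: 0 out; a sound catch (over-centre spring) pushes back with 5 to 9 N at most, 2 to 3 mm down, then yields, clicks over by itself once past about 5 mm and stays in at about 0.010 when let go; pushed on from there it stiffens by 5 to 8 N per mm, and ends at 0.0135. The too stiff one reaches 12 N about 2 mm down, gains roughly 5 to 8 N per mm after that, never stays in, and springs back to 0 when let go
- post_2 (a point): foot of the tag post that belongs to catch 2, on its axis at the bar's top face (45 mm above the bench), 75 mm behind the catch along the cradle's +x; the post is upright, 12 mm thick, 30 mm high, with a tapered tip
- cap_3 (a point): centre of the flat top of push catch 3, a vertical aluminium plunger 28 mm across that stands 18 mm above the bar (63 mm above the bench) when out; it moves with the plunger. Catches are 95 mm apart along the cradle's y. All three look alike; which one is too stiff changes from run to run and can only be felt
- catch_3 (a joint): how far push catch 3 is pushed down, m: 0 out; a sound catch (over-centre spring) pushes back with 5 to 9 N at most, 2 to 3 mm down, then yields, clicks over by itself once past about 5 mm and stays in at about 0.010 when let go; pushed on from there it stiffens by 5 to 8 N per mm, and ends at 0.0135. The too stiff one reaches 12 N about 2 mm down, gains roughly 5 to 8 N per mm after that, never stays in, and springs back to 0 when let go
- post_3 (a point): foot of the tag post that belongs to catch 3, on its axis at the bar's top face (45 mm above the bench), 75 mm behind the catch along the cradle's +x; the post is upright, 12 mm thick, 30 mm high, with a tapered tip
- ring_center (a point): centre of the loose pewter end ring (half-way up), lying flat on the bench: outside 44 mm, bore 28 mm, height 22 mm, 0.1 to 0.17 kg
- head: bystander: cracked boxwood mallet head standing on end, 84 mm across, 110 mm high; origin at the centre of its underside
- handle: bystander: cherry handle grip lying flat, about 210 mm long along its x axis, 30 mm wide, 26 mm high; origin under its middle
- block: bystander: stepped cast aluminium sizing block, 90 x 50 mm, 56 mm high; origin at the centre of its underside
- hoop: bystander: large dark iron hoop, 80 mm outside, 30 mm high (not the pewter ring); origin at the centre of its underside
- wedge: bystander: small dark wooden wedge, 50 x 30 x 14 mm; origin at the centre of its underside
- tin: bystander: brass wax tin, 64 mm across, 60 mm high; origin at the centre of its underside
- bobbin: bystander: plain turned wood plug standing on end, 44 mm across, 50 mm high, no hole; origin at the centre of its underside
There are look-alikes about, which are no part of the job. Of the things shaped like the part that bears ring_center, the bare steel one is meant.

How it is judged:
By the outcome, as a careful person would: the job done as asked, in the order asked, and still so for the second after the job is handed in, with the robot touching nothing.
It also fails if it takes over 59 s, if anything falls off the work surface, if the arm or the gripper's body presses on something with over 40 N, if the wrist force passes 120 N, or if a joint passes its speed limit or range.

## Working session

There is one attempt and no reset: what is moved stays moved. The work goes in short steps, Python scripts to look and compute and a shell command to move; the robot and the scene stay as the last step left them, time stands still between calls to the robot, and variables do not carry over. Pictures are saved under pics/ and viewed, at most 10 in all, crops included, and the job is handed in when it is done.

```bash
mkdir -p pics; ls; python3 - <<'E'
from rig import manip
import cv2
s=manip.state(); print({k:(v if not hasattr(v,'round') else v) for k,v in s.items()})
for c in("top","side"):
    im=manip.read_camera(c); cv2.imwrite(f"pics/{c}0.png",im[:,:,::-1])
    for q in ("cradle","cap_1","post_1","ring_center","hoop"):
        print(c,q,[( [round(float(x),3) for x in d["position"]],round(d["confidence"],2)) for d in manip.place_of(c,q)])
E
```

```text
pics
{'time': 0.0, 'qpos': array([-1.46329507e+00,  1.81532012e-01,  1.60799988e+00,  2.49980931e-05,
        1.35378252e+00, -2.06283703e-01]), 'qd': array([ 1.58104287e-04,  1.18700952e-03, -4.64778062e-04,  2.53096921e-05,
       -1.38415997e-03, -6.76367399e-04]), 'joint_efforts': array([-3.35932627e-04, -4.44872367e+01, -3.51334083e+01, -2.28587883e-04,
        9.10829811e-03,  1.68717978e-06]), 'tool_pos': array([ 0.17745392, -0.54636397,  0.23039315]), 'tool_rot': array([-8.59222536e-04,  9.87717656e-01,  1.56246888e-01,  5.46910519e-05]), 'force': array([-0.63169109,  0.50058489,  0.52500891]), 'ft_torque': array([ 0.0432455 , -0.01284419,  0.03727464]), 'grasp_force': 0.0, 'gripper_width': 1.0051973979600703}
top cradle [([0.528, -0.12, -0.0], 0.68)]
top cap_1 [([0.493, -0.111, 0.062], 0.66), ([0.482, -0.207, 0.061], 0.59), ([0.516, -0.026, 0.064], 0.58)]
top post_1 [([0.593, -0.035, 0.048], 0.88), ([0.549, -0.226, 0.044], 0.88), ([0.57, -0.135, 0.048], 0.76)]
top ring_center [([0.548, 0.375, 0.014], 0.73), ([0.465, 0.359, 0.008], 0.72), ([0.443, 0.255, 0.012], 0.69), ([0.374, 0.345, 0.015], 0.67), ([0.593, -0.035, 0.045], 0.66), ([0.367, 0.261, 0.007], 0.43)]
top hoop [([0.416, 0.45, -0.002], 0.83)]
side cradle [([0.531, -0.121, 0.003], 0.61)]
side cap_1 [([0.57, -0.132, 0.04], 0.72), ([0.475, -0.205, 0.059], 0.64), ([0.518, -0.021, 0.058], 0.57), ([0.495, -0.115, 0.062], 0.52)]
side post_1 [([0.55, -0.226, 0.042], 0.69), ([0.566, -0.13, 0.041], 0.6), ([0.591, -0.041, 0.045], 0.57), ([0.763, -0.151, -0.001], 0.2)]
side ring_center [([0.369, 0.262, 0.009], 0.81), ([0.375, 0.35, 0.014], 0.75), ([0.549, 0.382, 0.01], 0.74), ([0.463, 0.359, 0.01], 0.65), ([0.447, 0.258, 0.011], 0.6)]
side hoop [([0.414, 0.454, -0.003], 0.91), ([0.474, -0.206, 0.063], 0.41)]
```

View pics/top0.png

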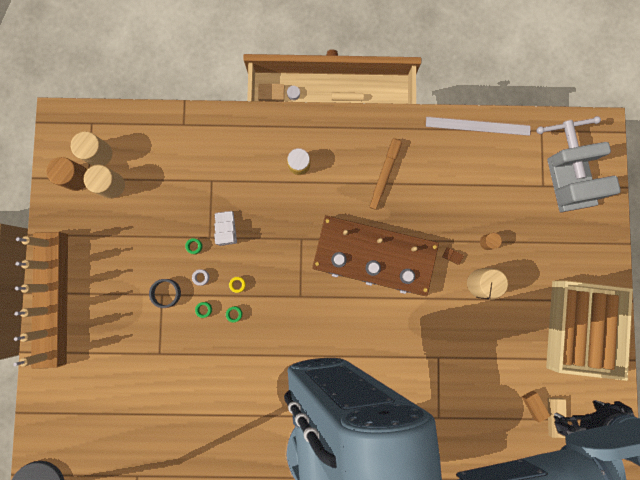

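```bash
cat > h.py <<'E'
import numpy as np
from rig import manip
from scipy.spatial.transform import Rotation as R
def proj(c,p):
    k=manip.calibration(c); T=np.linalg.inv(k["world_from_camera"]); K=np.array(k["intrinsics"])
    q=T[:3,:3]@np.array(p)+T[:3,3]; v=K@np.array([q[0],-q[1],-q[2]]); return v[:2]/v[2]
def rot():
    w,x,y,z=manip.state()["tool_rot"]; return R.from_quat([x,y,z,w])
def togo(p):
    "shift in tool axes from measured TCP to p"
    return rot().inv().apply(np.array(p)-manip.state()["tool_pos"])
E
python3 - <<'E'
from h import *; import cv2
im=cv2.imread("pics/top0.png"); im2=cv2.imread("pics/side0.png")
out=[]
for p in ([.548,.378,.022],[.464,.359,.022],[.445,.256,.022],[.374,.347,.022],[.368,.262,.022]):
    row=[]
    for c,i in (("top",im),("side",im2)):
        u,v=proj(c,p).astype(int); row.append((u,v))
        cr=i[max(0,v-30):v+30,max(0,u-30):u+30]; out.append(cv2.resize(cr,(150,150),interpolation=cv2.INTER_CUBIC))
    print(p,row)
cv2.imwrite("pics/rings.png",np.vstack([np.hstack(out[0::2]),np.hstack(out[1::2])]))
print(rot().as_matrix().round(3))
E
```

```text
[0.548, 0.378, 0.022] [(np.int64(192), np.int64(246)), (np.int64(308), np.int64(380))]
[0.464, 0.359, 0.022] [(np.int64(197), np.int64(277)), (np.int64(357), np.int64(373))]
[0.445, 0.256, 0.022] [(np.int64(235), np.int64(285)), (np.int64(367), np.int64(329))]
[0.374, 0.347, 0.022] [(np.int64(201), np.int64(310)), (np.int64(410), np.int64(371))]
[0.368, 0.262, 0.022] [(np.int64(232), np.int64(313)), (np.int64(409), np.int64(334))]
[[ 0.951  0.309  0.   ]
 [ 0.309 -0.951 -0.   ]
 [ 0.     0.    -1.   ]]
```

View pics/rings.png

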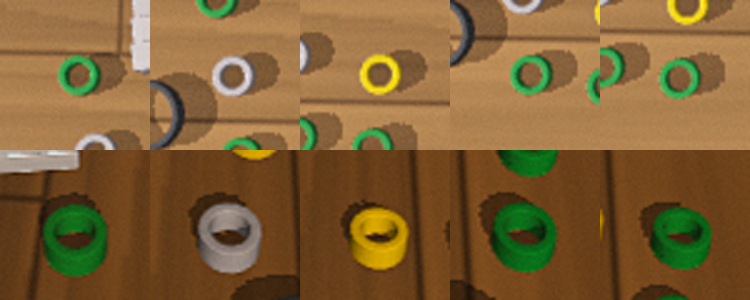

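The pictures show five rings. The look-alikes are green at (193,246), (204,310) and (234,313), and yellow at (237,285). The bare grey metal one at (200,277) matches the description, and the crop confirms it, so I choose that one. The caps are at (339,259), (373,268) and (408,276), with the posts behind them.

```bash
cat >> h.py <<'E'
def fit():
    from scipy.optimize import least_squares
    caps=[([.493,-.111],[.482,-.207],[.516,-.026]),([.495,-.115],[.475,-.205],[.518,-.021])]
    posts=[([.57,-.135],[.549,-.226],[.593,-.035]),([.566,-.13],[.55,-.226],[.591,-.041])]
    j=[0,-1,1]
    def model(p,dx,k):
        c,s=np.cos(p[2]),np.sin(p[2]); return np.array([p[0]+c*dx-s*.095*k,p[1]+s*dx+c*.095*k])
    f=lambda p: np.concatenate([model(p,dx,k)-m for S,dx in((caps,0),(posts,.075)) for o in S for k,m in zip(j,o)])
    r=least_squares(f,[.495,-.113,-.2]); p=r.x
    return p,[model(p,0,k) for k in(-1,0,1)],[model(p,.075,k) for k in(-1,0,1)],r.fun
E
python3 - <<'E'
from h import *
p,c,po,res=fit(); print(p.round(4),"\n",np.round(c,4),"\n",np.round(po,4),np.abs(res).max())
print(togo([*c[0],.085]).round(4))
for q in("head","wedge","tin","block","bobbin"): print(q,[(np.round(d["position"],3),round(d["confidence"],2)) for d in manip.place_of("top",q)[:2]])
E
```

```text
[ 0.4966 -0.115  -0.2201] 
 [[ 0.4758 -0.2077]
 [ 0.4966 -0.115 ]
 [ 0.5173 -0.0223]] 
 [[ 0.549  -0.2241]
 [ 0.5698 -0.1314]
 [ 0.5905 -0.0386]] 0.006169259475468314
[ 0.3885 -0.2306  0.1463]
head [(array([ 0.46 , -0.419, -0.001]), 0.77)]
wedge [(array([ 0.535, -0.341, -0.004]), 0.7)]
tin [(array([ 0.787,  0.092, -0.001]), 0.95), (array([ 0.765, -0.152, -0.004]), 0.46)]
block [(array([ 0.548, -0.224,  0.044]), 0.72), (array([0.605, 0.296, 0.001]), 0.69)]
bobbin [(array([ 0.577, -0.442,  0.001]), 0.86)]
```

```bash
python3 -m creep '.039 -.023 0 0 0 0 0;.039 -.023 0 0 0 0 0;.039 -.023 0 0 0 0 0;.039 -.023 0 0 0 0 0;.039 -.023 0.005 0 0 0 0;.039 -.023 0.005 0 0 0 0;.039 -.023 0.01 0 0 0 0;.039 -.023 0.01 0 0 0 0' 60; python3 -m creep '.039 -.023 0.01 0 0 0 0;.038 -.023 .02 0 0 0 0;0 0 .04 0 0 0 0;0 0 .035 0 0 0 0;0 0 0 0 0 0 0'
python3 - <<'E'
from h import *; import cv2
print(togo([.4758,-.2077,.065]).round(4), manip.state()["force"])
cv2.imwrite("pics/w1.png",manip.read_camera("wrist")[:,:,::-1])
print([(np.round(d["position"],3),round(d["confidence"],2)) for d in manip.place_of("wrist","cap_1")])
E
```

```text
time: 1.65
tool_pos: [0.4187, -0.2743, 0.2015]
tool_rot: [0.001, 0.988, 0.156, 0.0]
force: [0.2, -0.0, 0.3]
gripper_width: -0.003
grasp_force: 0.0
time: 2.15
tool_pos: [0.4734, -0.2051, 0.0917]
tool_rot: [-0.003, 0.988, 0.157, -0.003]
force: [-1.3, 0.8, -0.7]
gripper_width: 0.002
grasp_force: 0.0
[0.0016 0.0034 0.0266] [-1.31539189  0.78002265 -0.66135621]
[(array([ 0.515, -0.019,  0.065]), 0.95), (array([ 0.474, -0.204,  0.061]), 0.87), (array([ 0.497, -0.116,  0.064]), 0.73)]
```

View pics/w1.png

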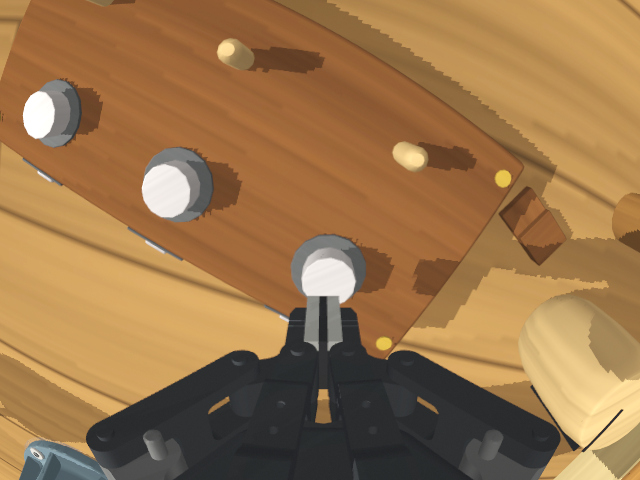

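The closed fingertips at (323,298) are over cap 1 at (328,275), so the fit holds. I'll lower to the cap.

```bash
python3 -m creep '0 .002 .012 0 0 0 0;0 0 .010 0 0 0 0;0 0 .003 0 0 0 0;0 0 0 0 0 0 0;0 0 0 0 0 0 0'
```

```text
time: 2.75
tool_pos: [0.4772, -0.2102, 0.0716]
tool_rot: [0.0, 0.988, 0.156, 0.0]
force: [-1.1, 0.7, -0.1]
gripper_width: -0.002
grasp_force: 0.0
```

```bash
python3 -m creep '0 0 .004 0 0 0 0;0 0 .002 0 0 0 0;0 0 .001 0 0 0 0;0 0 0 0 0 0 0'
```

```text
time: 3.15
tool_pos: [0.477, -0.2099, 0.0641]
tool_rot: [-0.0, 0.988, 0.156, -0.0]
force: [1.0, 0.6, -0.4]
gripper_width: 0.001
grasp_force: 0.0
```

```bash
python3 -m creep '0 0 .001 0 0 0 0;0 0 .0005 0 0 0 0;0 0 0 0 0 0 0'
```

```text
time: 3.45
tool_pos: [0.4772, -0.21, 0.0628]
tool_rot: [0.0, 0.988, 0.156, 0.0]
force: [-0.3, 1.2, 0.3]
gripper_width: 0.0
grasp_force: 0.4
```

```bash
python3 -m creep '0 0 .001 0 0 0 0;0 0 .0005 0 0 0 0;0 0 0 0 0 0 0'
```

```text
time: 3.75
tool_pos: [0.4773, -0.2101, 0.0617]
tool_rot: [0.0, 0.988, 0.156, 0.0]
force: [-1.7, 0.9, 5.7]
gripper_width: 0.001
grasp_force: 2.7
```

```bash
python3 -m creep '0 0 .0005 0 0 0 0;0 0 0 0 0 0 0'
```

```text
time: 3.95
tool_pos: [0.4773, -0.2101, 0.0612]
tool_rot: [0.0, 0.988, 0.156, 0.0]
force: [-2.2, 1.4, 5.8]
gripper_width: 0.0
grasp_force: 3.0
```

```bash
python3 -m creep '0 0 .0004 0 0 0 0;0 0 0 0 0 0 0'
```

```text
time: 4.15
tool_pos: [0.4773, -0.2101, 0.0609]
tool_rot: [0.0, 0.988, 0.156, 0.0]
force: [-2.2, 1.8, 5.3]
gripper_width: -0.004
grasp_force: 3.2
```

```bash
python3 -m creep '0 0 .0005 0 0 0 0;0 0 .0005 0 0 0 0'
```

```text
time: 4.35
tool_pos: [0.4773, -0.2101, 0.0599]
tool_rot: [0.0, 0.988, 0.156, 0.0]
force: [-2.4, 1.3, 5.3]
gripper_width: -0.001
grasp_force: 2.8
```

```bash
python3 -m creep '0 0 .0005 0 0 0 0;0 0 .0005 0 0 0 0'
```

```text
time: 4.55
tool_pos: [0.4772, -0.21, 0.0585]
tool_rot: [0.0, 0.988, 0.156, 0.0]
force: [0.7, -0.1, 1.8]
gripper_width: 0.004
grasp_force: 0.8
```

Force is falling, so this one is sound. I'll push it past the click point.

```bash
python3 -m creep '0 0 .001 0 0 0 0;0 0 .001 0 0 0 0;0 0 .001 0 0 0 0;0 0 0 0 0 0 0'
```

```text
time: 4.95
tool_pos: [0.4769, -0.2098, 0.055]
tool_rot: [-0.0, 0.988, 0.156, -0.0]
force: [0.2, 0.2, -0.5]
gripper_width: 0.003
grasp_force: 0.0
```

```bash
python3 -m creep '0 0 -.017 0 0 0 0;.012 -.021 0 0 0 0 0;.024 -.042 0 0 0 0 0;.012 -.021 0 0 0 0 0;0 0 .005 0 0 0 0;0 0 .003 0 0 0 0;0 0 0 0 0 0 0;0 0 0 0 0 0 0'
```

```text
time: 5.75
tool_pos: [0.4967, -0.1163, 0.0642]
tool_rot: [-0.0, 0.988, 0.156, -0.0]
force: [0.8, 0.4, 0.0]
gripper_width: 0.0
grasp_force: 0.0
```

```bash
python3 -m creep '0 0 .0005 0 0 0 0;0 0 .0005 0 0 0 0;0 0 0 0 0 0 0'
```

```text
time: 6.05
tool_pos: [0.4968, -0.1156, 0.0634]
tool_rot: [0.0, 0.988, 0.156, 0.0]
force: [0.3, -0.0, -0.1]
gripper_width: -0.0
grasp_force: 0.0
```

```bash
python3 -m creep '0 0 .001 0 0 0 0;0 0 .0007 0 0 0 0;0 0 0 0 0 0 0'
```

```text
time: 6.35
tool_pos: [0.497, -0.1156, 0.062]
tool_rot: [0.0, 0.988, 0.156, 0.0]
force: [-1.6, -1.1, 4.1]
gripper_width: -0.002
grasp_force: 2.0
```

```bash
python3 -m creep '0 0 .0005 0 0 0 0;0 0 0 0 0 0 0'
```

```text
time: 6.55
tool_pos: [0.497, -0.1155, 0.0615]
tool_rot: [0.0, 0.988, 0.156, 0.0]
force: [-2.4, -1.1, 5.6]
gripper_width: 0.001
grasp_force: 2.6
```

```bash
python3 -m creep '0 0 .0005 0 0 0 0;0 0 0 0 0 0 0'
```

```text
time: 6.75
tool_pos: [0.497, -0.1155, 0.061]
tool_rot: [0.0, 0.988, 0.156, 0.0]
force: [-4.4, -1.2, 4.7]
gripper_width: -0.001
grasp_force: 2.9
```

```bash
python3 -m creep '0 0 .0005 0 0 0 0;0 0 0 0 0 0 0'
```

```text
time: 6.95
tool_pos: [0.497, -0.1155, 0.0605]
tool_rot: [0.0, 0.988, 0.156, 0.0]
force: [-1.8, -2.1, 5.0]
gripper_width: -0.001
grasp_force: 2.9
```

Sound too: the force levelled off at about 5.5 N. I'll carry on past the click in two checks.

```bash
python3 -m creep '0 0 .0005 0 0 0 0;0 0 .0005 0 0 0 0;0 0 .0005 0 0 0 0;0 0 .0005 0 0 0 0'
```

```text
time: 7.35
tool_pos: [0.497, -0.1152, 0.058]
tool_rot: [-0.0, 0.988, 0.156, 0.0]
force: [0.7, -0.6, 0.4]
gripper_width: -0.004
grasp_force: 0.0
```

```bash
python3 -m creep '0 0 .001 0 0 0 0;0 0 .001 0 0 0 0;0 0 .001 0 0 0 0;0 0 0 0 0 0 0'
```

```text
time: 7.75
tool_pos: [0.4966, -0.1151, 0.0548]
tool_rot: [-0.0, 0.988, 0.156, -0.0]
force: [-0.2, 0.3, -0.4]
gripper_width: -0.001
grasp_force: 0.0
```

Now catch 3. It should be the stiff one, but I'll feel it to be sure.

```bash
python3 -m creep '0 0 -.017 0 0 0 0;.012 -.021 0 0 0 0 0;.024 -.041 0 0 0 0 0;.012 -.02 0 0 0 0 0;0 0 .005 0 0 0 0;0 0 .003 0 0 0 0;0 0 0 0 0 0 0;0 0 0 0 0 0 0'
```

```text
time: 8.55
tool_pos: [0.517, -0.0234, 0.064]
tool_rot: [-0.0, 0.988, 0.156, -0.0]
force: [0.2, 0.6, -0.4]
gripper_width: -0.002
grasp_force: 0.0
```

```bash
python3 -m creep '0 0 .0005 0 0 0 0;0 0 .0005 0 0 0 0;0 0 .0005 0 0 0 0;0 0 0 0 0 0 0'
```

```text
time: 8.95
tool_pos: [0.5173, -0.0228, 0.0628]
tool_rot: [0.0, 0.988, 0.156, 0.0]
force: [0.9, 0.2, 1.0]
gripper_width: 0.003
grasp_force: 0.4
```

```bash
python3 -m creep '0 0 .0005 0 0 0 0;0 0 0 0 0 0 0'
```

```text
time: 9.15
tool_pos: [0.5174, -0.0227, 0.0624]
tool_rot: [0.0, 0.988, 0.156, 0.0]
force: [-1.4, -1.5, 2.9]
gripper_width: 0.004
grasp_force: 1.3
```

```bash
python3 -m creep '0 0 .0005 0 0 0 0;0 0 0 0 0 0 0'
```

```text
time: 9.35
tool_pos: [0.5174, -0.0227, 0.062]
tool_rot: [0.0, 0.988, 0.156, 0.0]
force: [-1.7, -2.0, 5.0]
gripper_width: 0.002
grasp_force: 2.6
```

```bash
python3 -m creep '0 0 .0004 0 0 0 0;0 0 0 0 0 0 0'
```

```text
time: 9.55
tool_pos: [0.5174, -0.0227, 0.0618]
tool_rot: [0.0, 0.988, 0.156, 0.0]
force: [-3.0, -1.3, 6.8]
gripper_width: 0.003
grasp_force: 3.4
```

```bash
python3 -m creep '0 0 .0004 0 0 0 0;0 0 0 0 0 0 0'
```

```text
time: 9.75
tool_pos: [0.5174, -0.0227, 0.0616]
tool_rot: [0.0, 0.988, 0.156, 0.0]
force: [-3.3, -0.7, 7.8]
gripper_width: -0.0
grasp_force: 4.2
```

```bash
python3 -m creep '0 0 .0004 0 0 0 0;0 0 0 0 0 0 0'
```

```text
time: 9.95
tool_pos: [0.5174, -0.0227, 0.0613]
tool_rot: [0.0, 0.988, 0.156, 0.0]
force: [-4.4, -1.1, 9.3]
gripper_width: -0.0
grasp_force: 5.0
```

```bash
python3 -m creep '0 0 .0004 0 0 0 0;0 0 0 0 0 0 0'
```

```text
time: 10.15
tool_pos: [0.5174, -0.0227, 0.0611]
tool_rot: [0.0, 0.988, 0.156, 0.0]
force: [-4.4, -1.6, 11.1]
gripper_width: -0.001
grasp_force: 5.8
```

```bash
python3 -m creep '0 0 .0002 0 0 0 0;0 0 0 0 0 0 0'
```

```text
time: 10.35
tool_pos: [0.5175, -0.0227, 0.061]
tool_rot: [0.0, 0.988, 0.156, 0.0]
force: [-4.8, -0.9, 12.2]
gripper_width: -0.004
grasp_force: 6.1
```

Catch 3 reached 12 N about 2 mm down without yielding, so it is the stiff one. I'll ease off and go to the ring.

```bash
python3 -m creep '0 0 -.02 0 0 0 0;0 0 -.045 0 0 0 .062;.0084 -.0474 0 0 0 0 .062;.0084 -.0474 0 0 0 0 .062;.0084 -.0474 0 0 0 0 .062;.0084 -.0474 0 0 0 0 .062;.0084 -.0474 0 0 0 0 .062;.0084 -.0474 0 0 0 0 .062' 40; python3 -m creep '.0084 -.0474 0 0 0 0 .062;.0084 -.0474 0 0 0 0 .062;0 0 0 0 0 -8.4 .062;0 0 0 0 0 -8.4 .062;0 0 0 0 0 -8.4 .062;0 0 0 0 0 -8.4 .062;0 0 0 0 0 -8.4 .062;0 0 0 0 0 0 .062'
python3 - <<'E'
from h import *; import cv2
cv2.imwrite("pics/w2.png",manip.read_camera("wrist")[:,:,::-1])
print([(np.round(d["position"],3),round(d["confidence"],2)) for d in manip.place_of("wrist","ring_center")])
print(rot().as_matrix().round(3), togo([.464,.359,.003]).round(4), manip.state()["force"],manip.state()["gripper_width"])
E
```

```text
time: 11.15
tool_pos: [0.4765, 0.2657, 0.1247]
tool_rot: [-0.0, 0.988, 0.156, -0.0]
force: [-0.3, 0.1, 0.1]
gripper_width: 0.722
grasp_force: 0.0
time: 11.95
tool_pos: [0.4636, 0.3591, 0.1244]
tool_rot: [-0.0, 0.866, 0.5, -0.0]
force: [0.2, 0.3, 0.2]
gripper_width: 0.724
grasp_force: 0.0
[(array([0.549, 0.381, 0.012]), 0.93), (array([0.376, 0.344, 0.008]), 0.86), (array([0.466, 0.36 , 0.006]), 0.82), (array([0.359, 0.262, 0.018]), 0.8), (array([0.45 , 0.253, 0.009]), 0.78)]
[[ 0.504  0.864 -0.001]
 [ 0.864 -0.504 -0.   ]
 [-0.    -0.001 -1.   ]] [1.000e-04 3.000e-04 1.215e-01] [ 0.65185058 -0.96924382  0.25232938] 0.7257624992040345
```

View pics/w2.png

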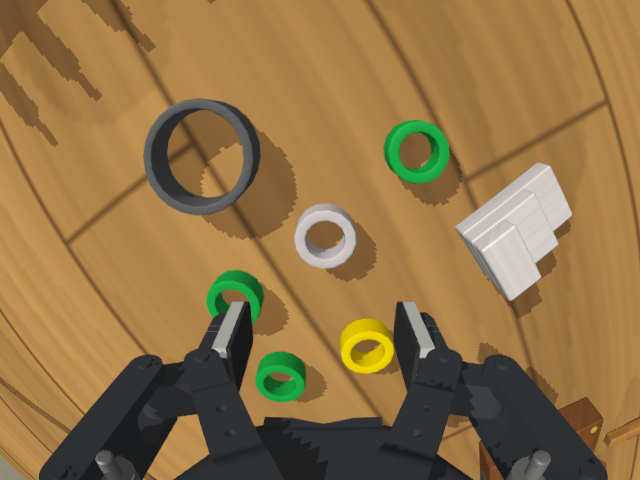

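The ring at (325,236) is centred between the fingers (midpoint about x=320). The hoop and green rings are clear of the finger line, so I'll go down.

```bash
python3 -m creep '0 0 .03 0 0 0 .062;.001 0 .04 0 0 0 .062;0 0 .03 0 0 0 .062;0 0 .012 0 0 0 .062;0 0 .004 0 0 0 .062;0 0 0 0 0 0 .062;0 0 0 0 0 0 .062'; python3 -m creep '0 0 .003 0 0 0 .062;0 0 0 0 0 0 .035;0 0 0 0 0 0 .035;0 0 0 0 0 0 .035;0 0 0 0 0 0 .035;0 0 0 0 0 0 .035' 40
```

```text
time: 12.75
tool_pos: [0.4659, 0.3605, 0.0106]
tool_rot: [0.0, 0.866, 0.5, 0.001]
force: [-0.7, 0.2, -0.4]
gripper_width: 0.73
grasp_force: 0.0
time: 13.35
tool_pos: [0.4651, 0.3601, 0.0071]
tool_rot: [0.0, 0.866, 0.5, 0.001]
force: [-1.1, -0.9, 4.8]
gripper_width: 0.5
grasp_force: 40.0
```

Gripped: opening about 43 mm, matching the 44 mm ring. I'll lift and carry it to post 3.

```bash
python3 -m creep '0 0 -.02 0 0 0 .035;0 0 -.045 0 0 0 .035;0 0 -.045 0 0 0 .035;-.015 .0165 -.015 0 0 0 .035;-.0312 .0344 0 0 0 0 .035;-.0312 .0344 0 0 0 0 .035;-.0312 .0344 0 0 0 0 .035;-.0312 .0344 0 0 0 0 .035'; python3 -m creep '-.0312 .0344 0 0 0 0 .035;-.0312 .0344 0 0 0 0 .035;-.0312 .0344 0 0 0 0 .035;-.0312 .0344 0 0 0 0 .035;-.015 .0165 0 0 0 0 .035;0 0 0 0 0 0 .035;0 0 0 0 0 0 .035'
python3 - <<'E'
from h import *; import cv2
print(togo([.5905,-.0386,.075]).round(4), manip.state()["force"],manip.state()["gripper_width"])
cv2.imwrite("pics/w3.png",manip.read_camera("wrist")[:,:,::-1])
for c in ("wrist","top","side"):
  if c!="wrist": manip.read_camera(c)
  for q in("post_1","ring_center","cap_1"): print(c,q,[(np.round(d["position"],3),round(d["confidence"],2)) for d in manip.place_of(c,q) if abs(d["position"][1]+.1)<.16])
E
```

```text
time: 14.15
tool_pos: [0.5282, 0.1601, 0.1313]
tool_rot: [0.0, 0.866, 0.5, 0.0]
force: [0.4, -0.2, -1.5]
gripper_width: 0.496
grasp_force: 41.1
time: 14.85
tool_pos: [0.5912, -0.0366, 0.1307]
tool_rot: [-0.0, 0.866, 0.499, -0.0]
force: [0.6, 1.3, -2.4]
gripper_width: 0.499
grasp_force: 41.1
[-0.0021  0.0005  0.0557] [ 0.64115628  1.28134369 -2.44745078] 0.49931085453504076
wrist post_1 [(array([ 0.569, -0.131,  0.044]), 0.88), (array([ 0.589, -0.038,  0.044]), 0.83)]
wrist ring_center []
wrist cap_1 [(array([ 0.495, -0.114,  0.059]), 0.97), (array([ 0.517, -0.02 ,  0.062]), 0.87)]
top post_1 [(array([ 0.549, -0.223,  0.045]), 0.83), (array([ 0.595, -0.036,  0.046]), 0.81), (array([ 0.569, -0.132,  0.047]), 0.59)]
top ring_center []
top cap_1 [(array([ 0.478, -0.205,  0.05 ]), 0.56), (array([ 0.518, -0.026,  0.063]), 0.55)]
side post_1 [(array([ 0.569, -0.133,  0.04 ]), 0.93), (array([ 0.588, -0.04 ,  0.044]), 0.84), (array([ 0.55 , -0.228,  0.043]), 0.79)]
side ring_center [(array([ 0.587, -0.038,  0.136]), 0.72), (array([ 0.495, -0.116,  0.049]), 0.58)]
side cap_1 [(array([ 0.519, -0.02 ,  0.059]), 0.63), (array([ 0.493, -0.118,  0.054]), 0.5), (array([ 0.476, -0.207,  0.051]), 0.5)]
```

View pics/w3.png

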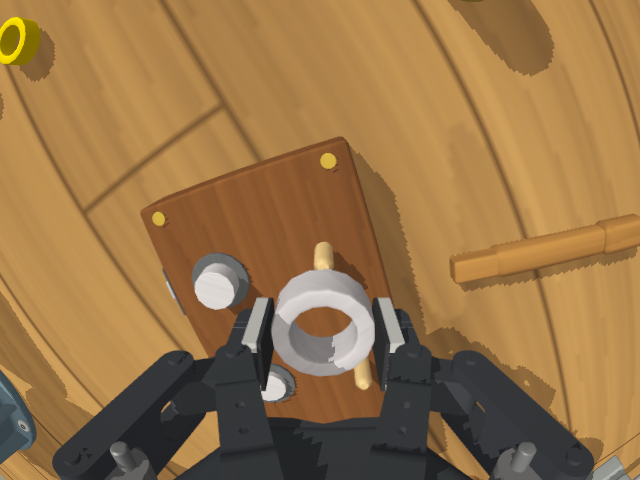

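The ring is held flat at (323,322), with post 3 showing just ahead of it at (323,255); the perspective is as expected. The top and side network fixes agree with the fit to about 3 mm, and the play is ±8 mm, so I'll lower it.

```bash
python3 -m creep '-.002 0 .02 0 0 0 .035;0 0 .02 0 0 0 .035;0 0 .01 0 0 0 .035;0 0 .005 0 0 0 .035;0 0 .005 0 0 0 .035;0 0 0 0 0 0 .035;0 0 0 0 0 0 .035'
```

```text
time: 16.15
tool_pos: [0.5911, -0.0383, 0.0715]
tool_rot: [0.0, 0.866, 0.5, 0.0]
force: [0.9, 0.7, -1.1]
gripper_width: 0.496
grasp_force: 41.1
```

```bash
python3 -m creep '0 0 .006 0 0 0 .035;0 0 .006 0 0 0 .035;0 0 .003 0 0 0 .035;0 0 0 0 0 0 .035;0 0 0 0 0 0 .035'
```

```text
time: 16.65
tool_pos: [0.5905, -0.0382, 0.0557]
tool_rot: [-0.0, 0.866, 0.5, -0.0]
force: [-0.8, 0.2, -1.3]
gripper_width: 0.497
grasp_force: 41.1
```

```bash
python3 -m creep '0 0 .001 0 0 0 .035;0 0 .001 0 0 0 .035;0 0 .001 0 0 0 .035;0 0 0 0 0 0 .035'
```

```text
time: 17.05
tool_pos: [0.5904, -0.0382, 0.0527]
tool_rot: [-0.0, 0.866, 0.5, -0.0]
force: [-0.7, 0.4, -0.1]
gripper_width: 0.498
grasp_force: 41.1
```

```bash
python3 -m creep '0 0 .0005 0 0 0 .035;0 0 0 0 0 0 .047;0 0 0 0 0 0 .052;0 0 0 0 0 0 .056;0 0 0 0 0 0 .056;0 0 -.01 0 0 0 .056;0 0 -.02 0 0 0 .056;0 0 -.04 0 0 0 .056'; python3 -m creep '0 0 -.04 0 0 0 .056;-.04 0 -.02 0 0 0 .056;-.04 0 0 0 0 0 .056;-.04 0 0 0 0 0 .056;0 0 0 0 0 0 .056;0 0 0 0 0 0 .056'
python3 - <<'E'
from h import *; import cv2
s=manip.state(); print(s["force"])
W=manip.read_camera("wrist"); S=manip.read_camera("side"); u,v=proj("side",[.54,-.11,.05]).astype(int); print(u,v)
cr=cv2.resize(S[max(0,v-90):v+90,max(0,u-120):u+120],None,fx=2.4,fy=2.4,interpolation=cv2.INTER_CUBIC)
cv2.imwrite("pics/w4.png",W[:,:,::-1]); cv2.imwrite("pics/s4.png",cr[:,:,::-1])
for c in ("wrist","side"):
  for q in("ring_center","cap_1"): print(c,q,[(np.round(d["position"],3),round(d["confidence"],2)) for d in manip.place_of(c,q) if abs(d["position"][1]+.1)<.16])
E
```

```text
time: 17.85
tool_pos: [0.5882, -0.0376, 0.1207]
tool_rot: [-0.002, 0.866, 0.5, -0.002]
force: [0.3, -0.1, -0.6]
gripper_width: 0.652
grasp_force: 0.0
time: 18.45
tool_pos: [0.5305, -0.1428, 0.1832]
tool_rot: [0.0, 0.867, 0.499, 0.0]
force: [1.1, 0.6, -0.7]
gripper_width: 0.652
grasp_force: 0.0
[ 1.06286659  0.58094056 -0.73007675]
328 210
wrist ring_center [(array([ 0.587, -0.039,  0.053]), 0.7)]
wrist cap_1 [(array([ 0.473, -0.206,  0.051]), 0.84), (array([ 0.517, -0.02 ,  0.064]), 0.74), (array([ 0.495, -0.118,  0.055]), 0.57)]
side ring_center [(array([ 0.589, -0.037,  0.056]), 0.82)]
side cap_1 [(array([ 0.519, -0.022,  0.058]), 0.68), (array([ 0.475, -0.205,  0.051]), 0.62), (array([ 0.498, -0.117,  0.052]), 0.51), (array([ 0.586, -0.038,  0.058]), 0.47)]
```

View pics/s4.png

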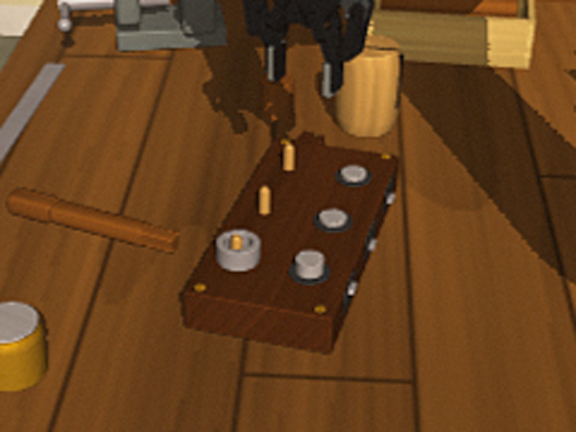

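View pics/w4.png

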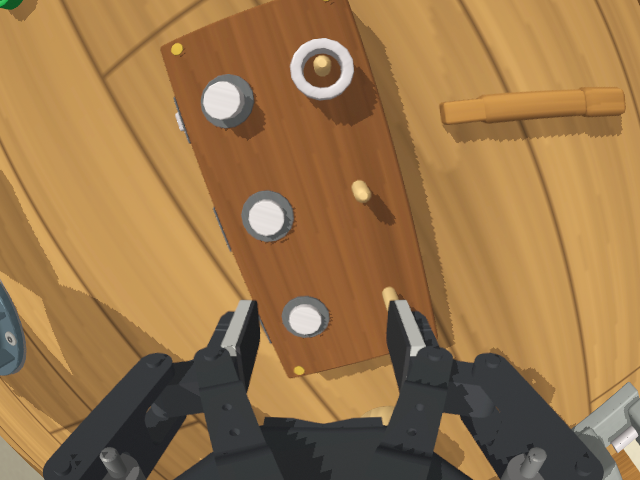

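The side crop shows the ring flat on the bar around post 3 at (238,248). Catches 1 and 2 are in at (353,173) and (333,218), and catch 3 is out at (310,263). The wrist view agrees: ring at (322,68) around its post, and the gripper touching nothing.

```bash
python3 -c "from rig import manip; print(manip.hand_in())"
```

```text
the job is handed in; nothing more can be done
None
```

The job is handed in: catches 1 and 2 are clicked in, catch 3 proved too stiff (12 N without yielding) and was left out, and the pewter ring lies flat on the bar over post 3.

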